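Draw in and lock the ledge board of a knock-down album stand with its cam lock

TASK

Slide the loose ledge board of the album stand along its rails until it meets the two spring buffers, so that its bolt head lies in the cam lock. Then take the T-handled driver, seat its blade in the slot of the cam disc and turn clockwise until the cam has drawn the board fully home against the housing and holds it there. Hang the driver back upright in its stand, and leave the jar, the weight and the tape roll alone.

Things in the scene. Friction and masses are not known exactly. Their poses are not given: they have to be found in the camera images.
- cam_top (a point): Centre of the top of the steel cam disc (63 mm across, in a collar 81 mm across, level with it), 57 mm above the bench, on the light wooden housing of the fixed album stand. The frame is the stand's and does not turn with the cam: x level, from the ledge board to the cam (the board's way in), y left of that, z up. The housing spans x -36 to 40 mm, y -76 to 76 mm, its top 46 mm above the bench.
- slot_floor (a point): Same axes, 9 mm lower: mid floor of the disc's slot (63 long, 7.8 wide, 9 mm deep). Its direction is not measured: at the start 0.37 to 0.87 rad counter-clockwise (from above) from x; feel or see it. The blade drops in up to 9 mm with 0.12 rad of play; pressed hard beside it the driver tips in the grip. Clockwise, the cam stops at -0.88 rad; home is the last 0.1 rad. Needs 0.3 N m; stays put.
- housing_face (a point): Same axes: middle of the housing face that the board comes home against, 36 mm before the cam's axis, 24 mm above the bench. Site:ledge_lip is 35 mm before it when the board is home, more by the gap otherwise. Two spring buffers meet the board at a gap of 7 mm and push back with 3.5 N, 6 N at home. An unlocked board springs back to a gap of 7 to 8.5 mm; the cam catches it from 11 mm.
- ledge_lip (a point): Centre of the upright lip on the loose ledge board: brown wood, 70 mm along x, 120 along y, 24 thick, 0.15 to 0.31 kg, between two aluminium rails with overhanging edges. The lip is 14 mm thick along x, 90 mm long along y, 32 mm high; this point is 16 mm below its top, 54 mm above the bench. Axes as cam_top. A T-headed bolt stands out of the far edge. Starts with a gap of 25 to 50 mm.
- driver_grip (a point): Centre of the dark wooden cross bar of the T-handled driver (bar 84 mm long along x, 18 mm thick along y, 30 mm high; 0.12 kg). It hangs upright in its stand at the start. z points up along the shaft. The blade's tip is 75 mm below this point; the blade is 26 mm wide along x, 4.5 mm thick along y, 16 mm high; the shaft is 12 mm in diameter.
- driver_tip (a point): Middle of the lower edge of the driver's blade, 75 mm below driver_grip, same axes.
- stand_seat (a point): Where driver_grip lies when the driver hangs in its fixed stand, 85 mm above the bench; the bar lies along x. A dark steel foot (96 x 80 mm, 8 mm high) carries two upright plates 6 mm thick, across x at x = 36 and -36 mm; their tops, 70 mm above the bench, bear the bar in notches 34 mm wide that flare to about 42 mm at 85 mm above the bench. The space between the plates is free.
- jar: White paste jar with a lid, 57 mm across, 75 mm high, standing; a bystander. Origin under its centre.
- weight: Grey cloth-covered weight, 100 x 46 x 27 mm; a bystander. Origin under its centre.
- tape_roll: Roll of tape lying flat, 98 mm across, 25 mm high; a bystander. Origin under its centre.

How it is judged:
By the outcome, as a careful person would: the job done as asked, in the order asked, and still so for the second after the job is handed in, with the robot touching nothing.
It also fails if it takes over 58 s, if anything falls off the work surface, if the arm or the gripper's body presses on something with over 40 N, if the wrist force passes 120 N, or if a joint passes its speed limit or range.

ROBOT

A 7-joint arm with a two-finger parallel gripper is mounted at the origin on the work surface; the furniture and walls round the work are solid. World frame = base frame: x ahead of the robot, y to its left, z up, the work surface at z = 0. Lengths are in m, angles in rad, forces in N, time in s.
With the tool pointing down it reaches from about 0.4 to 0.875 m from the base axis. Payload 19.3 kg.
Tool frame: the origin (TCP) lies between the finger pads; the fingertips stand bot.tcp_to_tips ahead of it and the grasp point (between the pads) lies 3 mm ahead of it (bot.tcp_to_tips is the distance from the TCP to the fingertips, in m); x points along the fingers, y is the direction in which the jaws open and shut, and the axes are right-handed (so a half turn about x gives the same grasp; the last joint's range is limited). The gripper opens to 85 mm and grips with 20 to 120 N. Pads are 22 mm wide; open, the fingers measure 114 mm over their backs; the gripper's body (76 mm by 85 mm) begins 54 mm behind the grasp point. The pads swing forward as they close: fully open they stand 13 mm farther back than shut.
Start: joints at [1.198, 0.521, -0.036, 1.599, 0.021, 1.021, -0.113], TCP at [0.186, -0.597, 0.253] pointing down, gripper open.
Joint ranges: [-2.91, 2.91], [-0.3, 2.13], [-1.5, 1.42], [0.17, 2.43], [-1.26, 4.41], [0.16, 1.93], [-2.52, 2.52]. Speed limits (rad/s): [1.89, 1.89, 2.39, 2.39, 3.01, 3.01, 3.01].

INTERFACE

Orientations are given as [roll, pitch, yaw] about the fixed x, y, z axes, in that order (R = Rz(yaw) Ry(pitch) Rx(roll)).
In Python, from workcell import bot, eyes gives the robot as it stands. The module is installed in compiled form; this text tells all that it offers.
- The arm moves only by the tool step_arm, never from a script. Its argument "targets" is a list that holds one entry, the list of rows, each a list of 7 numbers: the shift along the tool's x, y, z in cm, then the turn, a rotation vector about the tool's x, y, z in rad, then the opening, from 0 (shut) to 1 (fully open). A call has 1 to 10 rows; each row is the pose to reach, as a shift and turn from the pose measured when the call began, along the tool's axes at that moment; what a row does not reach only later rows make up. A row lasts 1/10 s, in which the tool goes at most 50 mm and 8.59 degrees, less where a joint would pass 70% of its speed; a pose out of reach is approached as far as the arm can. A call with a gripper value outside its range is refused whole. The fingers move at their own pace and stop on an object; "grip_force" is the grip in N (left out, the last holds). Time passes only in rows, so rows that repeat a pose let the fingers close. It gives the time, the measured TCP pose, the force and the opening at its end, in the units of the state.
- bot.observe(): the state, without advancing time (a new reading comes with each control period).
- eyes.grab_frame(name): name is "side" or "top"; returns the picture (420x560x3 uint8, red, green, blue); there is no depth.
- eyes.get_calibration(name): a dict with "fx", "fy", "cx", "cy" (pixels), "camera_from_world" (4x4, takes a point from world to camera coordinates). Camera axes: x right, y down, z forward; pixel columns grow to the right and rows downward; lengths in m; the calibration is good to about 2 mm. A picture is of the moment at which its call begins. get_calibration takes no time and is no camera call.
- bot.job_done(): hands the job in, once; it reports no verdict.
The state is a dict: "clock": time; "qpos": joint angles; "qd": joint speeds; "joint_efforts": joint torques, N m; "position": TCP position; "tool_rot": TCP orientation; "force": force on the tool from outside, world axes, zero at the start; "moment": the same for the moment, N m; "grip_width": finger opening in m.
Only numpy, scipy, OpenCV 4.12 (cv2) and the standard library are available. Lean on these libraries where they do the work, as an engineer would, in place of code of your own. Each camera call takes 0.05 s, during which the arm holds its last target.

## Working session

There is one attempt and no reset: what is moved stays moved. The work goes in short steps, Python scripts to look and compute and a tool call to move; the robot and the scene stay as the last step left them, time stands still between calls to the robot, and variables do not carry over. Pictures are saved under pics/ and viewed, and the job is handed in when it is done.

Besides the shell and the picture viewer there is one more tool, called as name(argument=value, ...), one argument or row to a line, values as JSON. step_arm: Moves the arm, as the interface text tells. Its arguments: {"type":"object","properties":{"targets":{"type":"array","items":{"type":"array","items":{"type":"array","items":{"type":"number"}}}},"grip_force":{"type":"number"}},"required":["targets"]}

```bash
mkdir -p pics; ls
python3 - <<'E'
from workcell import bot, eyes
import cv2,numpy as np
print(bot.observe(), bot.tcp_to_tips)
for n in("side","top"):
    im=eyes.grab_frame(n); cv2.imwrite(f"pics/{n}0.png",im[:,:,::-1])
    c=eyes.get_calibration(n); print(n,c)
E
```

```text
pics
{'clock': 0.0, 'qpos': array([ 1.197804  ,  0.52201818, -0.03630985,  1.60000828,  0.02119764,
        1.02110163, -0.11283663]), 'qd': array([-0.00103061,  0.0003063 ,  0.00102611,  0.00033621,  0.00090061,
        0.00044344, -0.00055027]), 'joint_efforts': array([-1.02015381e-04, -9.27101827e+01,  1.97971009e+00, -3.69929659e+01,
        1.79428642e-02,  8.29937373e-03,  2.19975999e-05]), 'position': array([ 0.18622929, -0.59627878,  0.25272322]), 'tool_rot': array([-1.49311705,  1.56964577,  1.95120488]), 'force': array([-0.05876487, -1.04935217, -0.14959148]), 'moment': array([-0.03965698, -0.042285  , -0.05836269]), 'grip_width': 0.08567736697106319} 0.022
side {'fx': 494.7703076556851, 'fy': 494.7703076556851, 'cx': 277.39764114289983, 'cy': 206.31454726613202, 'camera_from_world': array([[ 0.99876528,  0.04474251,  0.02158743, -0.51181956],
       [ 0.04572471, -0.65807554, -0.75156226,  0.04277241],
       [-0.01942062,  0.75162137, -0.65930884,  1.36944485],
       [ 0.        ,  0.        ,  0.        ,  1.        ]])}
top {'fx': 443.132910241299, 'fy': 443.132910241299, 'cx': 275.4649339665976, 'cy': 208.69771740498837, 'camera_from_world': array([[ 0.02419405, -0.99969976, -0.00387809, -0.00497092],
       [-0.99107796, -0.02347643, -0.13119959,  0.54422693],
       [ 0.13106915,  0.00701774, -0.99134839,  1.02700322],
       [ 0.        ,  0.        ,  0.        ,  1.        ]])}
```

View pics/side0.png

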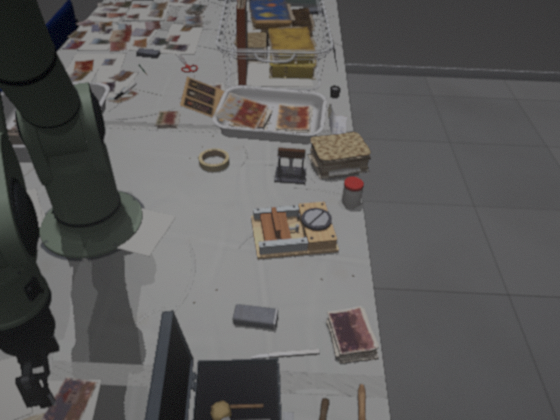

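View pics/top0.png

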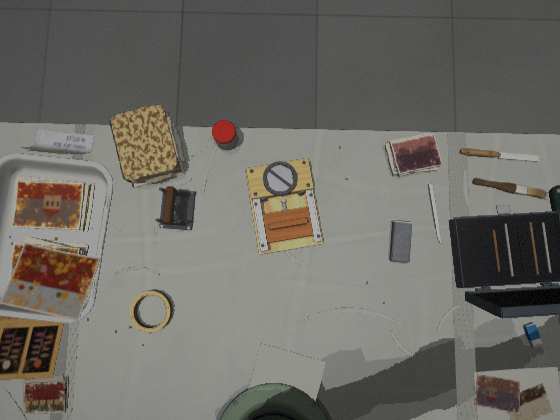

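```bash
cat > h.py <<'E'
import numpy as np,cv2
from workcell import bot,eyes
from scipy.spatial.transform import Rotation as R
def ray(n,px,z):
    c=eyes.get_calibration(n);M=c["camera_from_world"]
    d=np.array([(px[0]-c["cx"])/c["fx"],(px[1]-c["cy"])/c["fy"],1])
    Rr=M[:3,:3];o=-Rr.T@M[:3,3];w=Rr.T@d
    return o+w*(z-o[2])/w[2]
def proj(n,p):
    c=eyes.get_calibration(n);M=c["camera_from_world"]
    q=M[:3,:3]@np.asarray(p)+M[:3,3]
    return np.array([c["fx"]*q[0]/q[2]+c["cx"],c["fy"]*q[1]/q[2]+c["cy"]])
def shot(n,name,box=None,s=1):
    im=np.ascontiguousarray(eyes.grab_frame(n)[:,:,::-1])
    cv2.imwrite(f"pics/{name}_full.png",im)
    if box: 
        x0,y0,x1,y1=box; im=cv2.resize(im[y0:y1,x0:x1],None,fx=s,fy=s,interpolation=cv2.INTER_CUBIC)
        cv2.imwrite(f"pics/{name}.png",im)
    return im
E
python3 - <<'E'
import cv2
im=cv2.imread('pics/top0.png');cv2.imwrite('pics/t_a.png',cv2.resize(im[145:265,235:335],None,fx=5,fy=5,interpolation=2)) 
cv2.imwrite('pics/t_b.png',cv2.resize(im[175:240,145:205],None,fx=8,fy=8,interpolation=2))
im=cv2.imread('pics/side0.png');cv2.imwrite('pics/s_a.png',cv2.resize(im[190:265,240:350],None,fx=7,fy=7,interpolation=2)) 
cv2.imwrite('pics/s_b.png',cv2.resize(im[140:190,265:315],None,fx=10,fy=10,interpolation=2))
E
```

```text
(no output)
```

View pics/t_a.png

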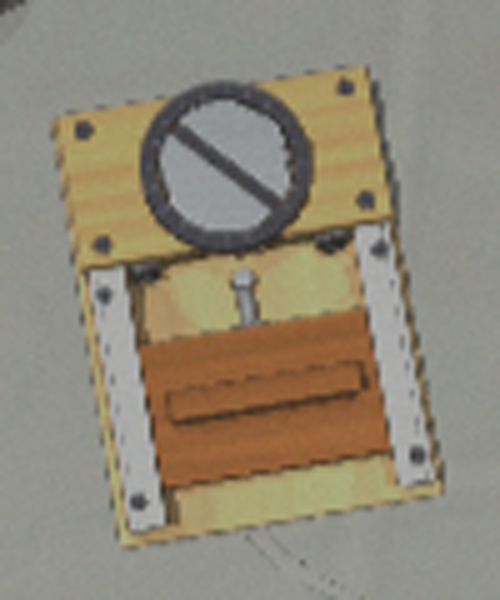

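View pics/t_b.png

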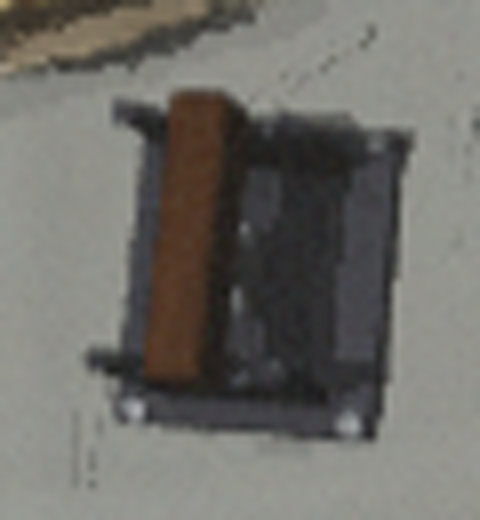

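View pics/s_a.png

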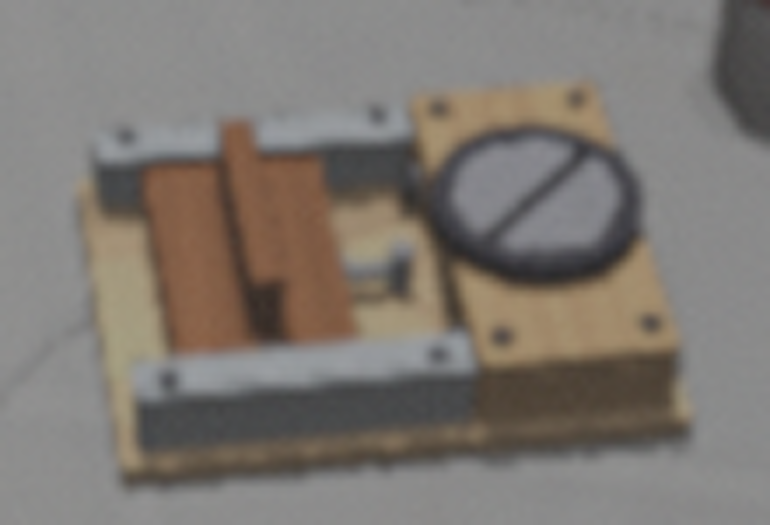

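View pics/s_b.png

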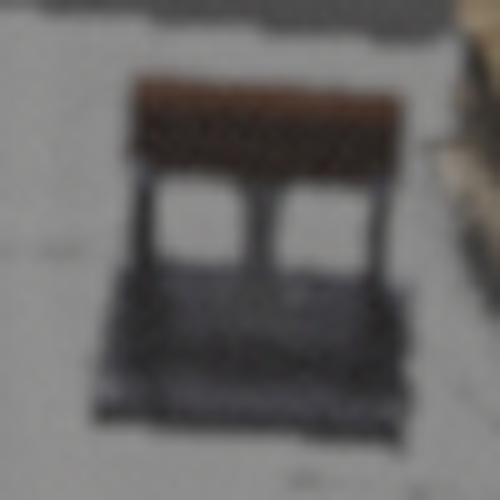

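Run:
```python
from h import *
def T(n,p,off,s,z): return ray(n,((p[0]+.5)/s-.5+off[0],(p[1]+.5)/s-.5+off[1]),z)
ta=lambda p,z:T("top",p,(235,145),5,z)
sa=lambda p,z:T("side",p,(240,190),7,z)
np.set_printoptions(precision=4,suppress=True)
print("cam top",ta((226.5,168),.057)," side",sa((534,204),.057))
H=[ta(p,.046) for p in((57,122),(367,68),(390,225),(88,268))]
print("housing",*H,"c",np.mean(H,0)); 
for i in range(4): d=H[(i+1)%4]-H[i]; print(np.linalg.norm(d),np.arctan2(d[1],d[0]))
L=[ta(p,.070) for p in((167,397),(359,363),(363,386),(173,422))]
print("lip",*L,np.mean(L,0))
for i in range(4): d=L[(i+1)%4]-L[i]; print(np.linalg.norm(d),np.arctan2(d[1],d[0]))
d=ta((285,205),.057)-ta((172,128),.057); print("slot top",np.linalg.norm(d),np.arctan2(d[1],d[0]))
d=sa((585,150),.057)-sa((488,240),.057); print("slot side",np.linalg.norm(d),np.arctan2(d[1],d[0]))
tb=lambda p,z:T("top",p,(145,175),8,z)
sb=lambda p,z:T("side",p,(265,140),10,z)
B=[tb(p,.100) for p in((172,92),(225,95),(195,378),(147,375))]
print("bar",*B,np.mean(B,0))
for i in range(4): d=B[(i+1)%4]-B[i]; print(np.linalg.norm(d),np.arctan2(d[1],d[0]))
F=[tb(p,.008) for p in((143,100),(410,130),(375,438),(112,420))]
print("foot",*F,np.mean(F,0))
for i in range(4): d=F[(i+1)%4]-F[i]; print(np.linalg.norm(d),np.arctan2(d[1],d[0]))
G=[sb(p,.1) for p in((135,75),(405,95))];print("bar side top back edge",G)
print("jar",ray("top",(224,131),.075),"weight",ray("top",(401,241),.027),"tape",ray("top",(151,311),.025))
```

```text
cam top [ 0.6146 -0.0008  0.057 ]  side [ 0.6138 -0.0075  0.057 ]
housing [0.6374 0.0811 0.046 ] [ 0.6675 -0.0675  0.046 ] [ 0.5909 -0.0796  0.046 ] [0.5668 0.064  0.046 ] c [ 0.6157 -0.0005  0.046 ]
0.15161863368677447 -1.3712418195226754
0.07749203686424448 -2.9848259649330315
0.14561403267768339 1.737600902045758
0.07270582326853464 0.23763466601876973
lip [0.5036 0.0242 0.07  ] [ 0.5215 -0.0642  0.07  ] [ 0.5109 -0.0662  0.07  ] [0.4921 0.0211 0.07  ] [ 0.507  -0.0213  0.07  ]
0.09022677903005165 -1.370935126350574
0.010839416012293384 -2.955200173328772
0.089360245664924 1.7824609204166826
0.011915347567792446 0.2608934843790633
slot top 0.06522472961396955 -2.1541258748852607
slot side 0.06529989064281602 0.95583067954052
bar [0.5816 0.2571 0.1   ] [0.5811 0.242  0.1   ] [0.5003 0.2461 0.1   ] [0.5009 0.2596 0.1   ] [0.541  0.2512 0.1   ]
0.015104262437489972 -1.6045737544390501
0.0808896675020403 3.0918897470924276
0.013543098931904175 1.5320635269578604
0.08081276096623238 -0.03039704482809124
foot [0.5953 0.2898 0.008 ] [0.5879 0.2066 0.008 ] [0.4921 0.2127 0.008 ] [0.4957 0.2936 0.008 ] [0.5428 0.2507 0.008 ]
0.0836047248391939 -1.660341401110921
0.09597279678366795 3.0774817472020497
0.08096400071449124 1.526322819834804
0.0997234721934191 -0.03774199945223409
bar side top back edge [array([0.5008, 0.2561, 0.1   ]), array([0.5819, 0.2518, 0.1   ])]
jar [0.7215 0.134  0.075 ] weight [ 0.4745 -0.2941  0.027 ] tape [0.2959 0.2952 0.025 ]
```

```bash
cat > fit.py <<'E'
from h import *
from scipy.optimize import least_squares
np.set_printoptions(precision=4,suppress=True)
f=lambda p,off,s:np.array([(p[0]+.5)/s-.5+off[0],(p[1]+.5)/s-.5+off[1]])
ta=lambda *p:f(p,(235,145),5); sa=lambda *p:f(p,(240,190),7)
tb=lambda *p:f(p,(145,175),8); sb=lambda *p:f(p,(265,140),10)
# stand frame: z absolute
obs=[("top",(0,0,.057),ta(226.5,168)),("side",(0,0,.057),sa(536,197)),
("top",(40,76,46),ta(57,120)),("top",(40,-76,46),ta(367,68)),("top",(-36,-76,46),ta(390,225)),("top",(-36,76,46),ta(87,268)),
("side",(40,76,46),sa(600,87)),("side",(-36,76,46),sa(413,95)),("side",(40,-76,46),sa(676,353)),("side",(-36,-76,46),sa(478,364))]
obs=[(n,np.array(p)*(1e-3 if max(np.abs(p))>1 else 1),u) for n,p,u in obs]
def res(v,obs):
    c,s=np.cos(v[2]),np.sin(v[2]);r=[]
    for n,p,u in obs: r.append(proj(n,(v[0]+c*p[0]-s*p[1],v[1]+s*p[0]+c*p[1],p[2]))-u)
    return np.ravel(r)
a=least_squares(res,[.615,0,.19],args=(obs,),loss="soft_l1");print(a.x);print(a.fun.reshape(-1,2))
o2=[("top",(42,9,100),tb(172,92)),("top",(42,-9,100),tb(225,95)),("top",(-42,-9,100),tb(195,378)),("top",(-42,9,100),tb(147,375)),
("side",(-42,9,100),sb(135,75)),("side",(42,9,100),sb(405,95)),("side",(42,-9,70),sb(400,180)),("side",(-42,-9,70),sb(133,163)),
("top",(48,40,8),tb(143,100)),("top",(48,-40,8),tb(410,130)),("top",(-48,-40,8),tb(375,438)),("top",(-48,40,8),tb(112,420))]
o2=[(n,np.array(p)*1e-3,u) for n,p,u in o2]
b=least_squares(res,[.541,.251,-.04],args=(o2,),loss="soft_l1");print(b.x);print(b.fun.reshape(-1,2))
Lp=[("top",(7,45,70),ta(167,397)),("top",(7,-45,70),ta(359,363)),("top",(-7,-45,70),ta(363,386)),("top",(-7,45,70),ta(173,422))]
Lp=[(n,np.array(p)*1e-3,u) for n,p,u in Lp]
l=least_squares(res,[.507,-.02,.19],args=(Lp,));print(l.x);print(l.fun.reshape(-1,2))
s=bot.observe();M=R.from_euler('xyz',s['tool_rot']).as_matrix();print(M,s['position'])
E
python3 fit.py
```

```text
[ 0.6146 -0.0016  0.1729]
[[ 0.3281 -0.0178]
 [-0.0147 -0.4803]
 [ 0.4702 -1.034 ]
 [ 0.8848  0.1628]
 [ 1.3131 -0.5156]
 [-1.0756  0.243 ]
 [-0.4619 -1.1162]
 [-0.5068 -0.4317]
 [ 0.4349 -0.8619]
 [-0.3513 -0.1895]]
[ 0.5417  0.251  -0.0499]
[[-0.2911 -1.0795]
 [ 0.9644 -0.8822]
 [ 0.8224  0.4731]
 [-1.1439  0.2606]
 [-0.0991 -1.1408]
 [ 0.7384 -1.1396]
 [ 0.3401  1.9903]
 [-0.6777  1.6604]
 [ 0.4141  1.4796]
 [-0.8615  0.0642]
 [-0.3196  0.1213]
 [ 0.0895 -0.0287]]
[ 0.507  -0.0213  0.2061]
[[ 0.0146 -0.4578]
 [-0.1325 -0.6771]
 [ 0.2183  0.6438]
 [-0.1005  0.4859]]
[[-0.0004  0.2982 -0.9545]
 [ 0.001  -0.9545 -0.2982]
 [-1.     -0.001   0.0001]] [ 0.1862 -0.5963  0.2528]
```

```bash
cat >> h.py <<'E'
np.set_printoptions(precision=4,suppress=True)
def row(*tg):
    s=bot.observe();M=R.from_euler('xyz',s['tool_rot']).as_matrix();p=s['position']
    ph=np.arctan2(M[1,1],M[0,1]);print("t",s['clock'],"pos",p,"phi",ph,"q7",s['qpos'][6],"F",s['force'],"M",s['moment'],"w",s['grip_width'])
    for t in tg:
        c,sn=np.cos(t[3]),np.sin(t[3])
        D=np.array([[0,c,sn],[0,sn,-c],[-1,0,0]])
        print("  sh",M.T@(np.array(t[:3])-p)*100,"rot",R.from_matrix(M.T@D).as_rotvec())
E
python3 -c "
from h import *
row((.186,-.597,.35,-1.268),(.3,-.35,.35,-.5),(.46,-.03,.25,.185))"
```

```text
t 0.1 pos [ 0.1862 -0.5963  0.2528] phi -1.2680187353718626 q7 -0.11279743536202357 F [ 0.8215 -0.4474  0.2864] M [-0.0183  0.0066 -0.0286] w 0.08545130169706398
  sh [-9.7218  0.0476  0.0442] rot [-0.      0.0001  0.001 ]
  sh [ -9.7029 -20.1297 -18.2021] rot [-0.768  -0.0003  0.001 ]
  sh [  0.3211 -45.893  -43.0169] rot [-1.453  -0.0007  0.0009]
```

step_arm(
  targets=[
    [[-5, 0, 0, 0, 0, 0, 0], [-9.7, -3, -3, -0.13, 0, 0, 0], [-9.7, -6.5, -6, -0.27, 0, 0, 0], [-9.7, -10, -9, -0.4, 0, 0, 0], [-9.7, -13.5, -12, -0.53, 0, 0, 0], [-9.7, -17, -15, -0.66, 0, 0, 0], [-9.7, -20, -18, -0.8, 0, 0, 0], [-9.7, -23.5, -21.5, -0.93, 0, 0, 0], [-9.7, -27, -25, -1.06, 0, 0, 0], [-9.7, -30.5, -28.5, -1.2, 0, 0, 0]],
  ],
  grip_force=40,
)

```text
clock: 1.1
position: [0.3677, -0.2184, 0.3501]
tool_rot: [-2.545, 1.57, 2.104]
force: [1.7, 0.1, 0.9]
grip_width: 0.0001
```

```bash
python3 -c "
from h import *
row((.46,-.03,.2,.185),(.46,-.03,.07,.185))
print(bot.observe()['qpos'])"
```

```text
t 1.1 pos [ 0.3677 -0.2184  0.3501] phi -0.06299013069761551 q7 0.2719186188891039 F [1.7469 0.0829 0.8677] M [-0.0243 -0.0679  0.0362] w 0.00013601777350413764
  sh [ 15.021    8.0288 -19.3801] rot [-0.248  -0.0006  0.0003]
  sh [ 28.021    8.0336 -19.3729] rot [-0.248  -0.0006  0.0003]
[ 0.828   0.1164 -0.4696  1.9321  0.0583  1.1068  0.2719]
```

step_arm(
  targets=[
    [[2, 2, -5, -0.08, 0, 0, 0], [5, 4, -9.5, -0.16, 0, 0, 0], [9, 6, -14.5, -0.24, 0, 0, 0], [13, 8, -19.4, -0.248, 0, 0, 0], [17.5, 8, -19.4, -0.248, 0, 0, 0], [21, 8, -19.4, -0.248, 0, 0, 0], [23, 8, -19.4, -0.248, 0, 0, 0], [23, 8, -19.4, -0.248, 0, 0, 0]],
  ],
)

```text
clock: 1.9
position: [0.4575, -0.0287, 0.1167]
tool_rot: [-1.973, 1.563, 2.926]
force: [-0.3, 0.8, 1.7]
grip_width: -0.0001
```

```bash
python3 -c "
from h import *
row((.461,-.0297,.069,.185))
print(bot.observe()['qpos'])
shot('top','p1',(200,130,340,270),4)
shot('side','p1s',(220,130,360,270),4)"
```

```text
t 1.9 pos [ 0.4575 -0.0287  0.1167] phi 0.18718148550696448 q7 -0.30184222352924167 F [-0.3201  0.8341  1.6779] M [-0.0136 -0.0228 -0.0317] w -0.00010821835117171634
  sh [4.767  0.3585 0.1744] rot [ 0.0022 -0.0029  0.0069]
[ 0.3299  0.5271 -0.5096  2.1153  0.4385  0.6093 -0.3018]
```

View pics/p1s.png

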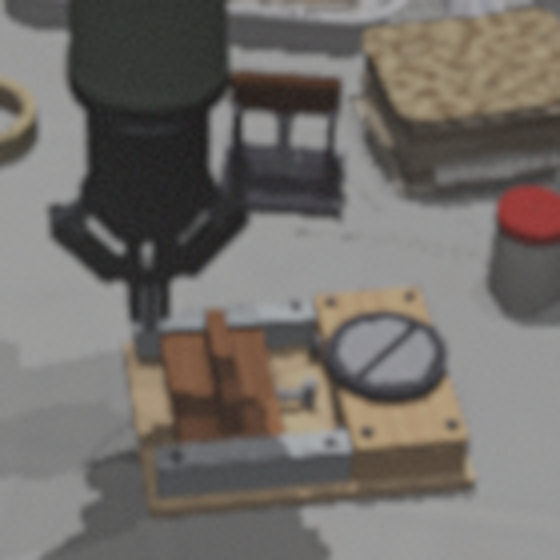

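step_arm(
  targets=[
    [[2.5, 0.2, 0.1, 0, 0, 0.005, 0], [4.7, 0.3, 0.2, 0, 0, 0.007, 0], [4.7, 0.3, 0.2, 0, 0, 0.007, 0], [4.7, 1.3, 0.2, 0, 0, 0.007, 0], [4.7, 2.0, 0.2, 0, 0, 0.007, 0], [4.7, 2.3, 0.2, 0, 0, 0.007, 0], [4.7, 2.6, 0.2, 0, 0, 0.007, 0], [4.7, 2.9, 0.2, 0, 0, 0.007, 0], [4.7, 3.2, 0.2, 0, 0, 0.007, 0], [4.7, 3.5, 0.2, 0, 0, 0.007, 0]],
  ],
)

```text
clock: 3.0
position: [0.4943, -0.0252, 0.0738]
tool_rot: [1.718, 1.565, 0.332]
force: [-1.8, 0.1, 0.0]
grip_width: -0.0002
```

```bash
python3 -c "
from h import *
row((.5,-.022,.069,.185))
shot('side','p2s',(220,150,360,290),4)
shot('top','p2',(220,130,360,270),4)"
```

```text
t 3.0 pos [ 0.4943 -0.0252  0.0738] phi 0.18554087712133413 q7 -0.3576969362593889 F [-1.7803  0.0744  0.0474] M [ 0.0052  0.2424 -0.03  ] w -0.00016637418590051658
  sh [ 0.4797  0.6126 -0.2062] rot [ 0.0005 -0.0008 -0.0054]
```

View pics/p2s.png

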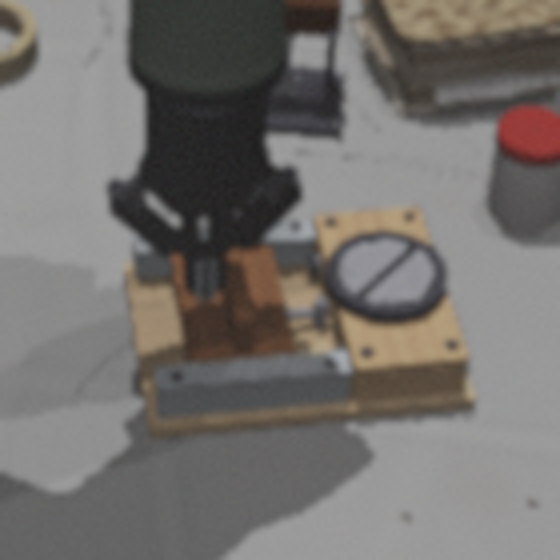

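step_arm(
  targets=[
    [[0.1, 0.4, -0.1, 0, 0, 0, 0], [0.2, 0.8, -0.1, 0, 0, 0, 0], [0.2, 1.2, -0.1, 0, 0, 0, 0], [0.2, 1.6, -0.1, 0, 0, 0, 0], [0.2, 2.0, -0.1, 0, 0, 0, 0], [0.2, 2.2, -0.1, 0, 0, 0, 0], [0.2, 2.4, -0.1, 0, 0, 0, 0], [0.2, 2.4, -0.1, 0, 0, 0, 0]],
  ],
)

```text
clock: 3.9
position: [0.5179, -0.0197, 0.0718]
tool_rot: [1.733, 1.565, 0.348]
force: [-1.9, -0.3, -0.4]
grip_width: -0.0
```

```bash
python3 -c "
from h import *
row((.5,-.022,.069,.185))
shot('top','p3',(220,130,360,270),4)"
```

```text
t 3.9 pos [ 0.5179 -0.0197  0.0718] phi 0.18551882284127477 q7 -0.35116656603396934 F [-1.9144 -0.3405 -0.4395] M [-0.1263  0.3012 -0.0061] w -4.977615039373049e-05
  sh [ 0.2722 -1.8071 -0.1029] rot [ 0.0005 -0.0009 -0.0054]
```

View pics/p3.png

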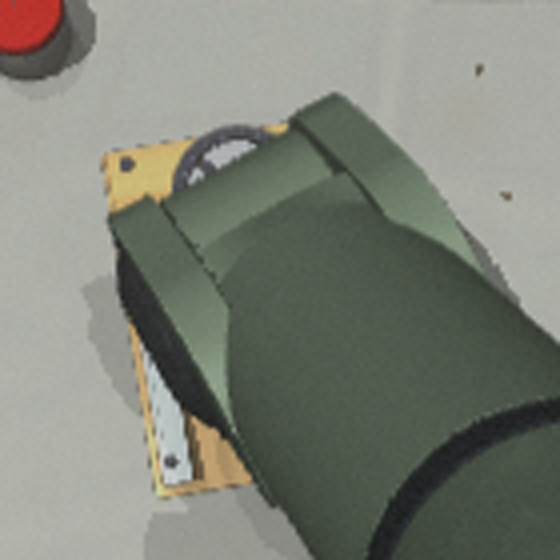

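step_arm(
  targets=[
    [[0.2, 0.2, -0.1, 0, 0, 0, 0], [0.2, 0.4, -0.1, 0, 0, 0, 0], [0.2, 0.5, -0.1, 0, 0, 0, 0], [0.2, 0.5, -0.1, 0, 0, 0, 0]],
  ],
)

```text
clock: 4.35
position: [0.5221, -0.018, 0.0697]
tool_rot: [1.707, 1.567, 0.322]
force: [-6.1, -1.4, 3.7]
grip_width: -0.0001
```

step_arm(
  targets=[
    [[0, 0.2, 0, 0, 0, 0, 0], [0, 0.2, 0, 0, 0, 0, 0]],
  ],
)

```text
clock: 4.55
position: [0.5233, -0.0178, 0.0695]
tool_rot: [1.667, 1.568, 0.281]
force: [-6.7, -1.6, 5.3]
grip_width: -0.0003
```

```bash
python3 -c "
from h import *
row((.5,-.022,.069,.185))
shot('side','p4s',(240,150,350,270),5)"
```

```text
t 4.55 pos [ 0.5233 -0.0178  0.0695] phi 0.1852643635201387 q7 -0.3524683864781642 F [-6.7435 -1.5572  5.3447] M [-0.2536  1.47    0.029 ] w -0.0002737185733720373
  sh [ 0.0474 -2.3662 -0.0195] rot [ 0.0003 -0.0002 -0.0025]
```

View pics/p4s.png

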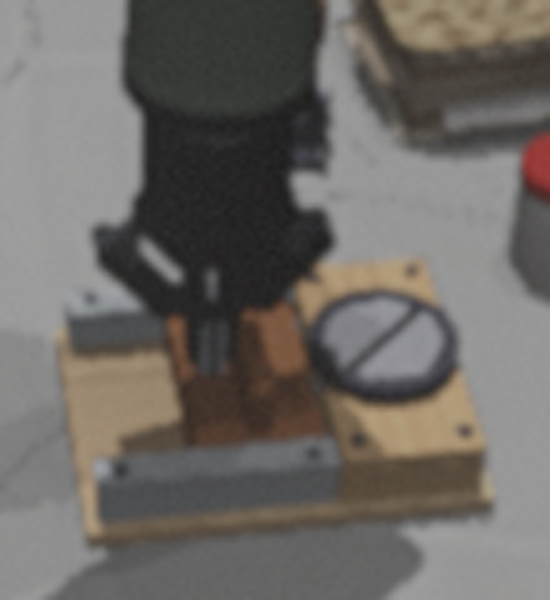

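```bash
python3 -c "
from h import *
for px in((180,175),(135,185),(185,150)): print(ray('top',px,.04))
row((.5137,-.0197,.0697,.185),(.505,-.02,.17,.185),(.5417,.251,.17,-1.62))"
```

```text
[0.6203 0.2405 0.04  ]
[0.5932 0.3477 0.04  ]
[0.6825 0.2316 0.04  ]
t 4.6 pos [ 0.5233 -0.0178  0.0695] phi 0.18526927254506104 q7 -0.35251151853440377 F [-7.1201 -0.7524  4.1891] M [-0.3197  1.4004  0.0392] w -0.0002677007521723624
  sh [-0.0211 -0.9741  0.0071] rot [ 0.0003 -0.0003 -0.0026]
  sh [-10.0533  -1.8089  -0.1263] rot [ 0.0003 -0.0003 -0.0026]
  sh [-10.0244   6.7904 -26.0864] rot [ 1.8053 -0.0025 -0.0016]
```

step_arm(
  targets=[
    [[0, -0.3, 0, 0, 0, 0, 0], [0, -0.9, 0, 0, 0, 0, 0], [-4, -1.5, 0, 0, 0, 0, 0], [-8, -1.8, 0, 0, 0, 0, 0], [-10, -1, -4, 0.15, 0, 0, 0.5], [-10, 0.5, -8, 0.3, 0, 0, 1], [-10, 2, -12.5, 0.45, 0, 0, 1], [-10, 4, -17, 0.6, 0, 0, 1], [-10, 6, -21.5, 0.75, 0, 0, 1], [-10, 6.8, -26.1, 0.9, 0, 0, 1]],
  ],
)

```text
clock: 5.6
position: [0.5426, 0.2532, 0.1698]
tool_rot: [2.601, 1.567, 0.31]
force: [0.5, 0.6, -0.4]
grip_width: 0.0845
```

```bash
python3 -c "
from h import *
row((.5417,.251,.15,-1.62)); print(bot.observe()['qpos'])
shot('top','p5',(210,120,350,260),5)"
```

```text
t 5.6 pos [0.5426 0.2532 0.1698] phi -0.7208787497645852 q7 -1.4649095558154155 F [ 0.4525  0.5546 -0.4191] M [-0.0306 -0.0604  0.0047] w 0.08446545439788763
  sh [1.9766 0.0742 0.2266] rot [ 0.8991 -0.0041 -0.0004]
[-0.3108  0.5919 -0.3246  1.7384  0.2413  0.8466 -1.4649]
```

View pics/p5.png

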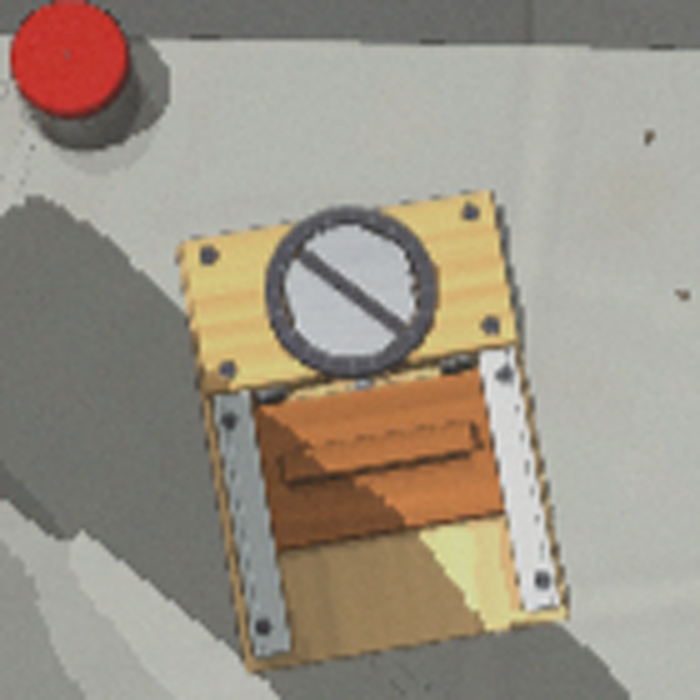

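```bash
python3 -c "
from h import *
row((.5417,.251,.15,1.525))"
```

```text
t 5.65 pos [0.5399 0.263  0.1701] phi -0.7270691234063055 q7 -1.4833583120473284 F [-6.6728  8.237  -0.4171] M [ 0.4858  0.3282 -0.0156] w 0.08581302258754846
  sh [1.9979 0.9403 0.7889] rot [-2.2521 -0.006  -0.0068]
```

step_arm(
  targets=[
    [[0, 0.1, 0.2, -0.15, 0, 0, 1], [0, 0.1, 0.2, -0.3, 0, 0, 1], [0, 0.1, 0.2, -0.45, 0, 0, 1], [0, 0.1, 0.2, -0.6, 0, 0, 1], [0, 0.1, 0.2, -0.75, 0, 0, 1], [0, 0.1, 0.2, -0.9, 0, 0, 1], [0, 0.1, 0.2, -1.05, 0, 0, 1], [0, 0.1, 0.2, -1.2, 0, 0, 1], [0, 0.1, 0.2, -1.35, 0, 0, 1], [0, 0.1, 0.2, -1.5, 0, 0, 1]],
  ],
)

```text
clock: 6.65
position: [0.5392, 0.2608, 0.17]
tool_rot: [1.866, 1.563, 1.074]
force: [0.4, -0.1, -1.1]
grip_width: 0.0855
```

```bash
python3 -c "
from h import *
row((.5417,.251,.15,1.525)); print(bot.observe()['qpos'])"
```

```text
t 6.65 pos [0.5392 0.2608 0.17  ] phi 0.7794057727009043 q7 -0.20021906202068684 F [ 0.3821 -0.1213 -1.0588] M [-0.0166  0.0082  0.0098] w 0.0855306181019151
  sh [ 1.9973 -0.5213  0.8774] rot [-0.7456  0.0006 -0.0079]
[-0.0747  0.6634 -0.7007  1.726   0.5116  0.9359 -0.2002]
```

step_arm(
  targets=[
    [[0, -0.2, 0.4, -0.15, 0, 0, 1], [0, -0.5, 0.9, -0.3, 0, -0.008, 1], [0, -0.5, 0.9, -0.45, 0, -0.008, 1], [0, -0.5, 0.9, -0.6, 0, -0.008, 1], [0.5, -0.5, 0.9, -0.74, 0, -0.008, 1], [2, -0.5, 0.9, -0.74, 0, -0.008, 1], [2, -0.5, 0.9, -0.74, 0, -0.008, 1]],
  ],
)

```text
clock: 7.35
position: [0.5413, 0.2502, 0.1478]
tool_rot: [-2.469, 1.569, -2.525]
force: [0.3, -0.7, 0.4]
grip_width: 0.0851
```

```bash
python3 -c "
from h import *
row((.5417,.251,.087,1.525)); print(bot.observe()['qpos'])
shot('top','p6',(120,150,220,250),6)
shot('side','p6s',(230,80,350,200),5)"
```

```text
t 7.35 pos [0.5413 0.2502 0.1478] phi 1.5148598633230945 q7 0.4307862552855855 F [ 0.2797 -0.6835  0.4049] M [-0.0267  0.0237  0.0247] w 0.0850849128502838
  sh [6.0836 0.0878 0.0498] rot [-0.0101 -0.0017  0.0013]
[ 0.0289  0.7463 -0.852   1.7361  0.6646  0.9762  0.4308]
```

View pics/p6s.png

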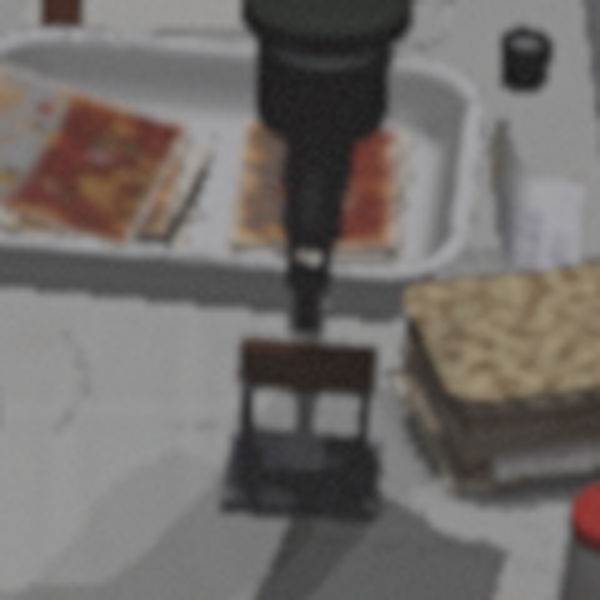

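View pics/p6.png

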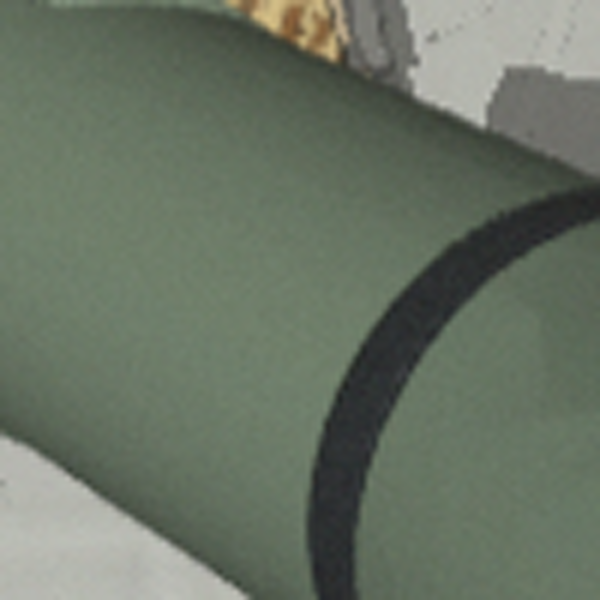

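step_arm(
  targets=[
    [[2, 0.1, 0, -0.01, 0, 0, 1], [4, 0.1, 0, -0.01, 0, 0, 1], [5.5, 0.1, 0, -0.01, 0, 0, 1], [6.1, 0.1, 0, -0.01, 0, 0, 1], [6.1, 0.1, 0, -0.01, 0, 0, 1]],
  ],
  grip_force=30,
)

```text
clock: 7.95
position: [0.5416, 0.2519, 0.0881]
tool_rot: [-2.307, 1.57, -2.353]
force: [0.1, 0.0, 0.5]
grip_width: 0.0857
```

step_arm(
  targets=[
    [[0, 0, 0, 0, 0, 0, 0.4], [0, 0, 0, 0, 0, 0, 0.15], [0, 0, 0, 0, 0, 0, 0], [0, 0, 0, 0, 0, 0, 0], [0, 0, 0, 0, 0, 0, 0]],
  ],
  grip_force=30,
)

```text
clock: 8.45
position: [0.5417, 0.252, 0.0885]
tool_rot: [-2.102, 1.57, -2.147]
force: [-1.3, -1.6, 3.3]
grip_width: 0.018
```

step_arm(
  targets=[
    [[0, 0, 0, 0, 0, 0, 0], [0, 0, 0, 0, 0, 0, 0]],
  ],
  grip_force=100,
)

```text
clock: 8.65
position: [0.5418, 0.2519, 0.0887]
tool_rot: [-1.831, 1.57, -1.876]
force: [-0.2, -0.4, 3.6]
grip_width: 0.017
```

```bash
python3 -c "
from h import *
row((.5417,.251,.19,1.525)); print(bot.observe()['qpos'])
shot('side','p7s',(230,80,350,200),5)"
```

```text
t 8.65 pos [0.5418 0.2519 0.0887] phi 1.5252612369296095 q7 0.38063810496816053 F [-0.2486 -0.442   3.6467] M [-0.207   0.1474  0.0131] w 0.017026020684751734
  sh [-10.1323  -0.1033  -0.0067] rot [ 0.0003 -0.0002  0.0009]
[-0.0083  0.8227 -0.797   1.7639  0.7444  0.8859  0.3806]
```

View pics/p7s.png

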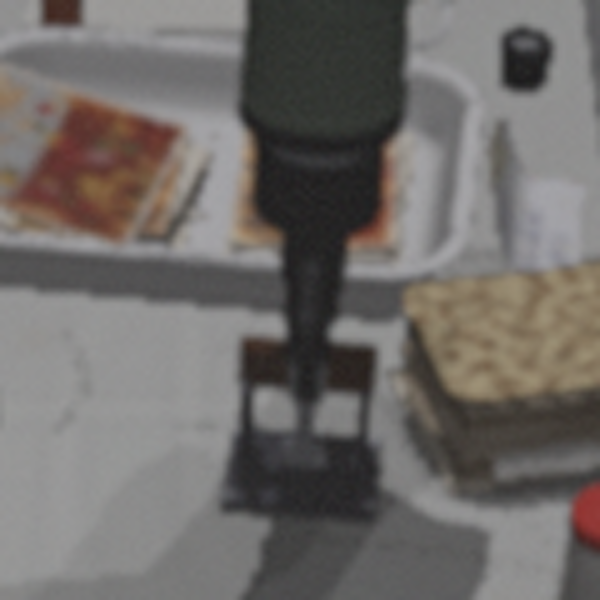

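```bash
cat > slot.py <<'E'
from h import *
import sys
def slot(name,f,c=(.6146,-.0016)):
    im=cv2.imread(f);P=[]
    g=cv2.cvtColor(im,cv2.COLOR_BGR2GRAY).astype(float)
    # ortho-rectify plane z=.057 at 0.5mm
    n=121;k=(np.arange(n)-60)*.0005
    X,Y=np.meshgrid(c[0]+k,c[1]+k,indexing='ij')
    uv=np.array([[proj(name,(X[i,j],Y[i,j],.057)) for j in range(n)] for i in range(n)],np.float32)
    o=cv2.remap(g.astype(np.float32),uv[...,0].copy(),uv[...,1].copy(),cv2.INTER_CUBIC)
    m=(X-c[0])**2+(Y-c[1])**2<.025**2
    med=np.median(o[m]);w=np.where(m,np.clip(med-10-o,0,None),0)
    x,y=X-c[0],Y-c[1];W=w.sum();mx,my=(w*x).sum()/W,(w*y).sum()/W
    C=np.array([[(w*(x-mx)**2).sum(),(w*(x-mx)*(y-my)).sum()],[0,(w*(y-my)**2).sum()]])/W
    a=.5*np.arctan2(2*C[0,1],C[0,0]-C[1,1])
    print(name,"angle",a,"centroid offs",mx,my)
if __name__=="__main__":
    slot("top","pics/top0.png");slot("side","pics/side0.png");slot("top","pics/p5_full.png");slot("side","pics/p7s_full.png")
E
python3 slot.py
python3 - <<'E'
import sys;sys.argv=['x']
from h import *
row((.5418,.2519,.19,1.525),(.6146,-.0016,.17,.97+np.pi/2))
E
```

```text
t 8.7 pos [0.5418 0.252  0.0886] phi 1.5253363879469932 q7 0.38065778395725114 F [-1.3185 -1.6954  4.58  ] M [-0.1918  0.195  -0.0109] w 0.017081241276515304
  sh [-10.1355  -0.0157   0.0016] rot [ 0.0003 -0.0003  0.0008]
  sh [ -8.117  -25.007    8.4266] rot [-1.0155 -0.0007  0.0006]Traceback (most recent call last):
  File "slot.py", line 18, in <module>
    slot("top","pics/top0.png");slot("side","pics/side0.png");slot("top","pics/p5_full.png");slot("side","pics/p7s_full.png")
    ~~~~^^^^^^^^^^^^^^^^^^^^^^^
  File "slot.py", line 9, in slot
    uv=np.array([[proj(name,(X[i,j],Y[i,j],.057)) for j in range(n)] for i in range(n)],np.float32)
                  ~~~~^^^^^^^^^^^^^^^^^^^^^^^^^^^
  File "h.py", line 10, in proj
    c=eyes.get_calibration(n);M=c["camera_from_world"]
ValueError: time passes only in moves, steps and waits
```

```bash
python3 - <<'E'
s=open('h.py').read()
s=s.replace('def ray(','_C={}\ndef cal(n):\n    if n not in _C:_C[n]=eyes.get_calibration(n)\n    return _C[n]\ndef ray(',1).replace('c=eyes.get_calibration(n);','c=cal(n);')
open('h.py','w').write(s)
E
python3 slot.py
```

```text
top angle 0.9422446143915614 centroid offs -9.944245390015813e-05 5.8216340402646505e-06
side angle 0.9293354731515866 centroid offs 0.0011817221355145788 -2.320642775477656e-05
top angle 0.940770150483093 centroid offs -4.679684303873461e-05 0.00011227539317330524
side angle 0.9316065620437793 centroid offs 0.0010715015157643992 -0.0001604361830450543
```

step_arm(
  targets=[
    [[-2, 0, 0, 0, 0, 0, 0], [-4, 0, 0, 0, 0, 0, 0], [-6.5, 0, 0, 0, 0, 0, 0], [-9, 0, 0, 0, 0, 0, 0], [-10.1, 0, 0, 0, 0, 0, 0], [-10.1, 0, 0, 0, 0, 0, 0]],
  ],
)

```text
clock: 9.3
position: [0.5423, 0.2522, 0.1905]
tool_rot: [-0.157, 1.569, -0.203]
force: [0.5, 0.3, -1.7]
grip_width: 0.0162
```

```bash
python3 -c "
from h import *
row((.6146,-.0016,.17,.97+np.pi/2)); print(bot.observe()['qpos'])
shot('side','p8s',(230,60,350,180),5)"
```

```text
t 9.3 pos [0.5423 0.2522 0.1905] phi 1.5250014843445234 q7 0.4761037773744527 F [ 0.4891  0.3234 -1.7366] M [ 0.0477 -0.0123 -0.0363] w 0.01622265805926636
  sh [  2.0698 -25.0217   8.3864] rot [-1.0158  0.0012  0.0009]
[ 0.0495  0.6975 -0.8892  1.7029  0.6162  1.0444  0.4761]
```

View pics/p8s.png

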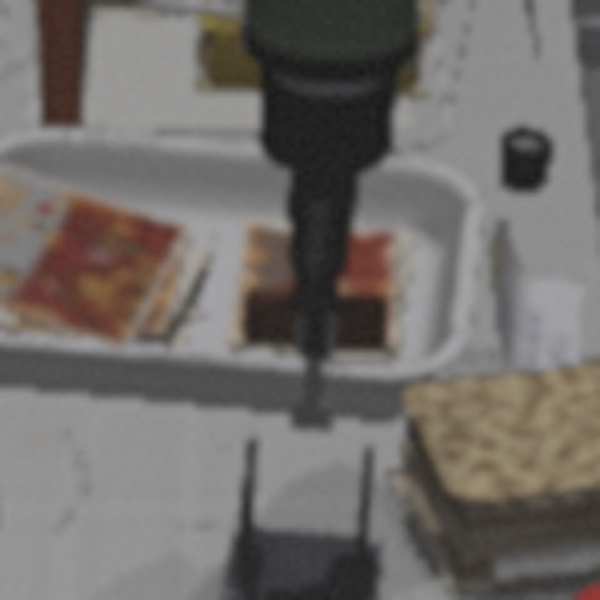

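step_arm(
  targets=[
    [[0, -3, 1, -0.12, 0, 0, 0], [0, -6, 2, -0.24, 0, 0, 0], [0, -9, 3, -0.36, 0, 0, 0], [0, -12, 4, -0.48, 0, 0, 0], [0, -15, 5, -0.6, 0, 0, 0], [0, -18, 6, -0.72, 0, 0, 0], [0.5, -21, 7, -0.84, 0, 0, 0], [1, -23.5, 8, -0.95, 0, 0, 0], [2, -25, 8.4, -0.984, 0, 0, 0], [2, -25, 8.4, -0.984, 0, 0, 0]],
  ],
)

```text
clock: 10.35
position: [0.6137, -0.0046, 0.1664]
tool_rot: [2.557, 1.567, -2.79]
force: [-0.8, -0.3, -1.5]
grip_width: 0.0167
```

```bash
python3 -c "
from h import *
row((.615,-.0016,.142,2.509)); print(bot.observe()['qpos'])
shot('side','p9s',(260,130,380,250),5)"
```

```text
t 10.35 pos [ 0.6137 -0.0046  0.1664] phi 2.506634450105133 q7 1.7760728806194592 F [-0.8401 -0.2627 -1.5125] M [ 0.0464  0.0161 -0.0472] w 0.016684803742923374
  sh [2.4366 0.0665 0.3302] rot [-0.0024 -0.0034 -0.0022]
[ 0.5729  0.844  -1.0782  1.669   0.8085  1.1446  1.7761]
```

View pics/p9s.png

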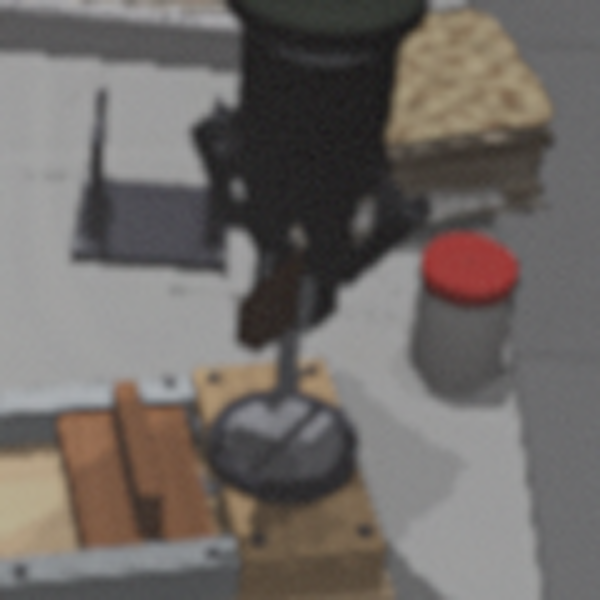

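step_arm(
  targets=[
    [[1, 0.1, 0.3, 0, -0.003, -0.002, 0], [2, 0.1, 0.3, 0, -0.003, -0.002, 0], [2.3, 0.1, 0.3, 0, -0.003, -0.002, 0], [2.3, 0.1, 0.3, 0, -0.003, -0.002, 0]],
  ],
)

```text
clock: 10.8
position: [0.6142, 0.001, 0.1439]
tool_rot: [0.974, 1.57, 1.911]
force: [0.3, -0.1, -0.4]
grip_width: 0.0169
```

```bash
python3 -c "
from h import *
row((.615,-.0016,.1267,2.509))
p=bot.observe()['position'];print(proj('side',(p[0],p[1],p[2]-.0787)),proj('side',(.615,-.0016,.057)))
shot('side','p10s',(280,180,360,250),8)"
```

```text
t 10.8 pos [0.6142 0.001  0.1439] phi 2.507813458344973 q7 1.7492695264364286 F [ 0.322  -0.1477 -0.4314] M [ 0.022   0.0018 -0.035 ] w 0.01689652130092549
  sh [ 1.7185 -0.2163 -0.1614] rot [-0.0012  0.0004 -0.0007]
[316.1776 214.2997] [316.2599 217.2352]
```

View pics/p10s.png

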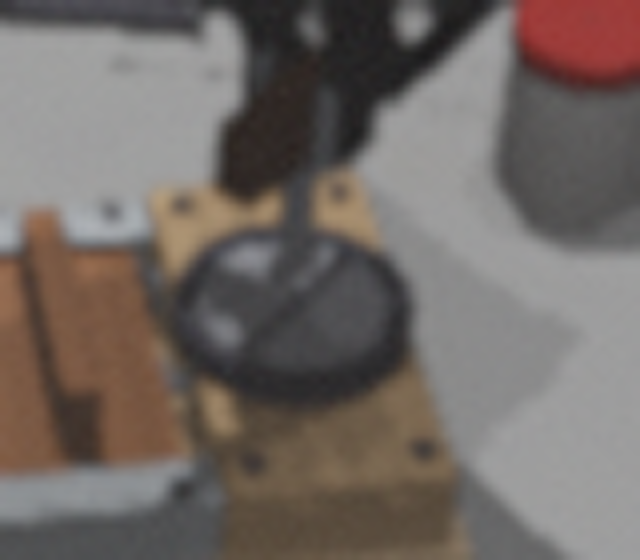

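step_arm(
  targets=[
    [[0.2, -0.2, -0.15, 0, 0, 0, 0], [0.4, -0.2, -0.15, 0, 0, 0, 0], [0.6, -0.2, -0.15, 0, 0, 0, 0], [0.6, -0.2, -0.15, 0, 0, 0, 0]],
  ],
)

```text
clock: 11.25
position: [0.6151, -0.0016, 0.1382]
tool_rot: [0.426, 1.57, 1.363]
force: [-0.0, 0.3, -1.5]
grip_width: 0.0169
```

```bash
python3 -c "
from h import *
row((.615,-.0016,.1267,2.509))"
```

```text
t 11.25 pos [ 0.6151 -0.0016  0.1382] phi 2.507473787601697 q7 1.7489346301492317 F [-0.0368  0.2949 -1.4858] M [ 0.0344 -0.0707  0.0293] w 0.016894546692339602
  sh [ 1.1494  0.0081 -0.0064] rot [-0.0015  0.0007 -0.0003]
```

step_arm(
  targets=[
    [[0.15, 0, 0, 0, 0, 0, 0], [0.3, 0, 0, 0, 0, 0, 0], [0.45, 0, 0, 0, 0, 0, 0], [0.45, 0, 0, 0, 0, 0, 0]],
  ],
)

```text
clock: 11.65
position: [0.615, -0.0016, 0.1335]
tool_rot: [0.783, 1.57, 1.72]
force: [-0.5, -0.4, -1.5]
grip_width: 0.0171
```

step_arm(
  targets=[
    [[0.2, 0, 0, 0, 0, 0, 0], [0.4, 0, 0, 0, 0, 0, 0], [0.5, 0, 0, 0, 0, 0, 0], [0.5, 0, 0, 0, 0, 0, 0]],
  ],
)

```text
clock: 12.05
position: [0.6149, -0.0016, 0.1283]
tool_rot: [1.063, 1.57, 2.0]
force: [0.5, 0.0, -2.1]
grip_width: 0.0168
```

```bash
python3 -c "
from h import *
row((.615,-.0016,.1275,2.509))"
```

```text
t 12.05 pos [ 0.6149 -0.0016  0.1283] phi 2.507579383420791 q7 1.7407728055977767 F [ 0.4863  0.019  -2.0921] M [ 0.0029 -0.0029 -0.0046] w 0.016785314645156604
  sh [ 0.076  -0.004   0.0041] rot [-0.0014  0.0004 -0.0007]
```

step_arm(
  targets=[
    [[0, 0, 0, 0.08, 0, 0, 0], [0, 0, 0, 0.16, 0, 0, 0], [0, 0, 0, 0.24, 0, 0, 0], [0, 0, 0, 0.32, 0, 0, 0], [0, 0, 0, 0.4, 0, 0, 0], [0, 0, 0, 0.4, 0, 0, 0]],
  ],
)

```text
clock: 12.65
position: [0.615, -0.0016, 0.1284]
tool_rot: [1.166, 1.57, 1.702]
force: [-0.5, -0.5, -0.8]
grip_width: 0.0168
```

```bash
python3 -c "
from h import *
row((.615,-.0016,.128,2.109))
shot('side','p11s',(240,150,360,260),5)"
```

```text
t 12.65 pos [ 0.615  -0.0016  0.1284] phi 2.106099961481 q7 1.3793479752142523 F [-0.5205 -0.5275 -0.7753] M [-0.0146 -0.0027  0.0286] w 0.016824312979479988
  sh [0.0446 0.0031 0.0006] rot [-0.0029  0.0001 -0.0003]
```

View pics/p11s.png

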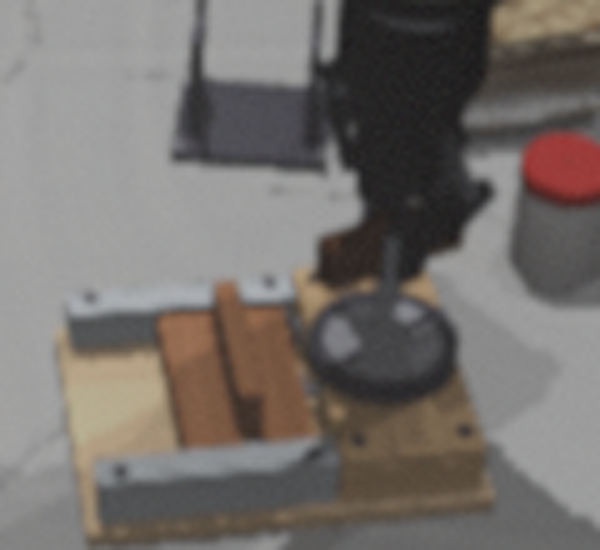

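```bash
python3 -c "
from h import *
im=cv2.imread('pics/p11s_full.png')[195:240,295:340];cv2.imwrite('pics/z.png',cv2.resize(cv2.convertScaleAbs(im,alpha=1.6),None,fx=12,fy=12,interpolation=2))
print(proj('side',(.615,-.0016,.057))-[295,195])
for a in (.538,.938):
  print([ (proj('side',(.615+r*np.cos(a),-.0016+r*np.sin(a),.057))-[295,195])*12 for r in(-.03,.03)])
"
```

```text
[21.2599 22.2352]
[array([139.1134, 308.5135]), array([369.1945, 225.8246])]
[array([175.6978, 337.5748]), array([332.4188, 197.9587])]
```

View pics/z.png

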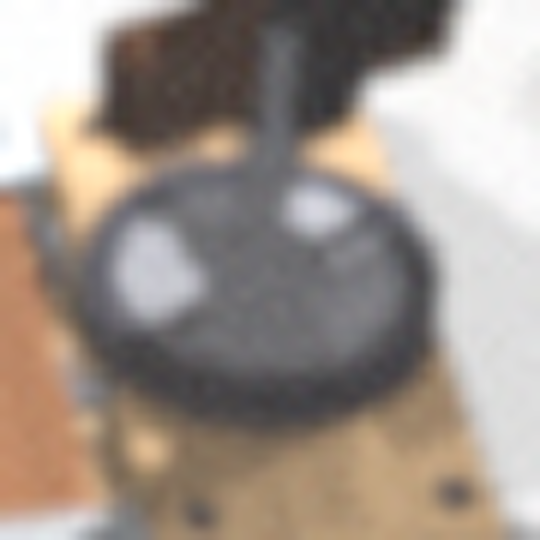

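step_arm(
  targets=[
    [[0, 0, 0, 0.08, 0, 0, 0], [0, 0, 0, 0.16, 0, 0, 0], [0, 0, 0, 0.24, 0, 0, 0], [0, 0, 0, 0.32, 0, 0, 0], [0, 0, 0, 0.4, 0, 0, 0], [0, 0, 0, 0.48, 0, 0, 0], [0, 0, 0, 0.56, 0, 0, 0], [0, 0, 0, 0.64, 0, 0, 0]],
  ],
)

```text
clock: 13.5
position: [0.6149, -0.0013, 0.1284]
tool_rot: [2.087, 1.57, 1.985]
force: [-0.7, 1.1, -1.9]
grip_width: 0.0172
```

```bash
python3 -c "
from h import *
row((.615,-.0016,.128,.876))
shot('side','p12s',(240,150,360,260),5)"
```

```text
t 13.5 pos [ 0.6149 -0.0013  0.1284] phi 1.4692502228754705 q7 0.8153281182131521 F [-0.6762  1.0583 -1.869 ] M [0.234  0.1236 0.1689] w 0.01720897097857561
  sh [ 0.0362 -0.0303  0.0166] rot [ 0.5933 -0.0007 -0.0007]
```

View pics/p12s.png

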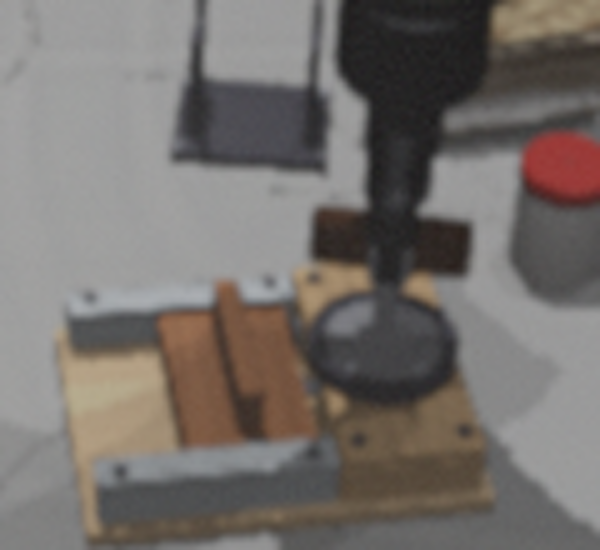

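step_arm(
  targets=[
    [[0, 0, 0, 0.07, 0, 0, 0], [0, 0, 0, 0.14, 0, 0, 0], [0, 0, 0, 0.21, 0, 0, 0], [0, 0, 0, 0.28, 0, 0, 0], [0, 0, 0, 0.35, 0, 0, 0], [0, 0, 0, 0.42, 0, 0, 0], [0, 0, 0, 0.5, 0, 0, 0]],
  ],
)

```text
clock: 14.25
position: [0.6149, -0.0009, 0.1284]
tool_rot: [2.427, 1.57, 1.821]
force: [-0.5, 1.0, -2.4]
grip_width: 0.0165
```

```bash
python3 -c "
from h import *
row((.615,-.0016,.128,.876))
shot('side','p13s',(240,150,360,260),5)"
```

```text
t 14.25 pos [ 0.6149 -0.0009  0.1284] phi 0.965562102048814 q7 0.37747975229499714 F [-0.5046  1.0409 -2.4111] M [ 0.2422 -0.0357  0.2083] w 0.01654335907926852
  sh [ 0.0403 -0.0476  0.0484] rot [ 0.0896 -0.001  -0.0008]
```

View pics/p13s.png

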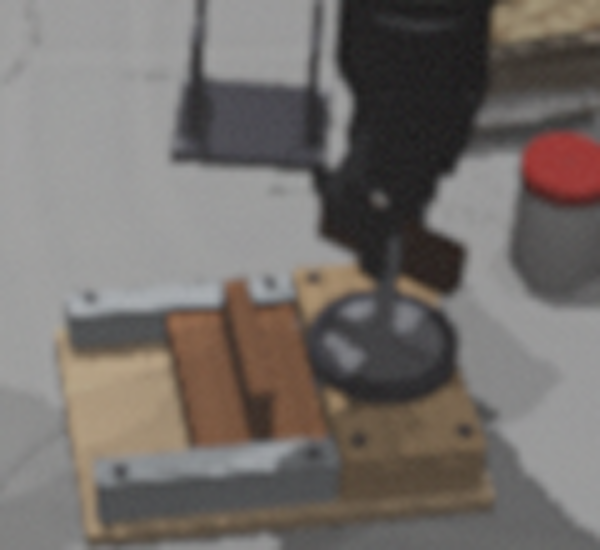

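Board is being drawn in. Continue to the stop in small increments.

step_arm(
  targets=[
    [[0, 0, 0, 0.05, 0, 0, 0], [0, 0, 0, 0.1, 0, 0, 0], [0, 0, 0, 0.15, 0, 0, 0], [0, 0, 0, 0.15, 0, 0, 0]],
  ],
)

```text
clock: 14.7
position: [0.6149, -0.0007, 0.1285]
tool_rot: [2.505, 1.57, 1.747]
force: [0.1, 0.2, -1.3]
grip_width: 0.0169
```

```bash
python3 -c "
from h import *
row((.615,-.0016,.128,.876))"
```

```text
t 14.7 pos [ 0.6149 -0.0007  0.1285] phi 0.81330112036028 q7 0.24638831681776097 F [ 0.0689  0.2421 -1.3472] M [ 0.1345 -0.1697  0.0902] w 0.016871861114370272
  sh [ 0.0455 -0.0553  0.0681] rot [-0.0627 -0.001  -0.0008]
```

step_arm(
  targets=[
    [[0, 0, 0, 0.04, 0, 0, 0], [0, 0, 0, 0.08, 0, 0, 0], [0, 0, 0, 0.08, 0, 0, 0]],
  ],
)

```text
clock: 15.0
position: [0.6149, -0.0007, 0.1284]
tool_rot: [2.628, 1.57, 1.794]
force: [-0.2, 0.3, -1.1]
grip_width: 0.0168
```

```bash
python3 -c "
from h import *
row((.615,-.0016,.128,.876))"
```

```text
t 15.0 pos [ 0.6149 -0.0007  0.1284] phi 0.7365400707821514 q7 0.18051334359795881 F [-0.1665  0.3023 -1.0599] M [ 0.1221 -0.1334  0.0714] w 0.016809765101616535
  sh [ 0.0434 -0.0541  0.0784] rot [-0.1395 -0.001  -0.0007]
```

step_arm(
  targets=[
    [[0, 0, 0, 0.04, 0, 0, 0], [0, 0, 0, 0.08, 0, 0, 0], [0, 0, 0, 0.08, 0, 0, 0]],
  ],
)

```text
clock: 15.3
position: [0.6149, -0.0006, 0.1285]
tool_rot: [2.697, 1.57, 1.786]
force: [1.0, -0.1, -1.0]
grip_width: 0.0168
```

```bash
python3 -c "
from h import *
row((.615,-.0016,.128,.876))
shot('side','p14s',(240,150,360,260),5)"
```

```text
t 15.3 pos [ 0.6149 -0.0006  0.1285] phi 0.6600723056936166 q7 0.11487423166273443 F [ 1.0379 -0.0591 -0.9869] M [ 0.0272 -0.0119  0.6014] w 0.01684372446898696
  sh [ 0.0481 -0.0524  0.0876] rot [-0.2159 -0.0009 -0.0005]
```

View pics/p14s.png

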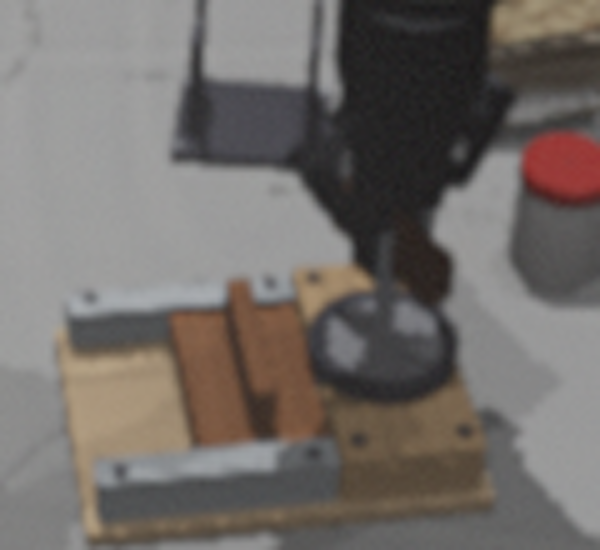

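step_arm(
  targets=[
    [[0, 0, 0, 0.03, 0, 0, 0], [0, 0, 0, 0.03, 0, 0, 0]],
  ],
)

```text
clock: 15.55
position: [0.6148, -0.0005, 0.1284]
tool_rot: [2.933, 1.57, 1.993]
force: [-0.2, 0.6, -0.4]
grip_width: 0.0166
```

```bash
python3 -c "
from h import *
row((.615,-.0016,.128,.876))"
```

```text
t 15.55 pos [ 0.6148 -0.0005  0.1284] phi 0.6313099302714719 q7 0.09015938502538523 F [-0.2295  0.6145 -0.4245] M [0.0316 0.0495 0.8979] w 0.016642918216624402
  sh [ 0.0411 -0.0444  0.0981] rot [-0.2447 -0.001  -0.0003]
```

step_arm(
  targets=[
    [[0, 0, 0, -0.04, 0, 0, 0], [0, 0, 0, -0.08, 0, 0, 0], [0, 0, 0, -0.08, 0, 0, 0]],
  ],
)

```text
clock: 15.85
position: [0.6148, -0.0006, 0.1284]
tool_rot: [2.759, 1.569, 1.901]
force: [-0.7, 0.1, -0.2]
grip_width: 0.0165
```

```bash
python3 -c "
from h import *
row((.615,-.0016,.2,.7))"
```

```text
t 15.85 pos [ 0.6148 -0.0006  0.1284] phi 0.7123227468716421 q7 0.15952550707297905 F [-0.7482  0.1241 -0.1546] M [ 0.132  -0.002   0.1929] w 0.016514397092659717
  sh [-7.1597 -0.0506  0.0823] rot [ 0.0123 -0.0012 -0.0005]
```

step_arm(
  targets=[
    [[-0.1, 0, 0, -0.025, 0, 0, 0], [-0.5, 0, 0, -0.025, 0, 0, 0], [-1, 0, 0, -0.025, 0, 0, 0], [-2, 0, 0, -0.025, 0, 0, 0], [-4, 0, 0, -0.025, 0, 0, 0], [-7, 0, 0, -0.025, 0, 0, 0], [-7.2, 0, 0, -0.025, 0, 0, 0]],
  ],
)

```text
clock: 16.55
position: [0.6162, -0.0003, 0.2045]
tool_rot: [1.123, 1.566, 0.289]
force: [0.6, 0.8, -0.5]
grip_width: 0.0167
```

```bash
python3 -c "
from h import *
row((.5418,.2525,.195,1.525))
shot('side','p15s',(220,110,360,250),4)
from slot import slot
slot('side','pics/p15s_full.png')"
```

```text
t 16.55 pos [ 0.6162 -0.0003  0.2045] phi 0.7369460509448011 q7 0.23938748133710472 F [ 0.5504  0.7543 -0.5285] M [ 0.0041 -0.0043 -0.0334] w 0.016735488481152378
  sh [  0.9537  11.4703 -23.7215] rot [-0.7881  0.0035 -0.0032]
side angle -0.782232843520245 centroid offs 0.00028782866616725044 -0.00657777059211181
```

View pics/p15s.png

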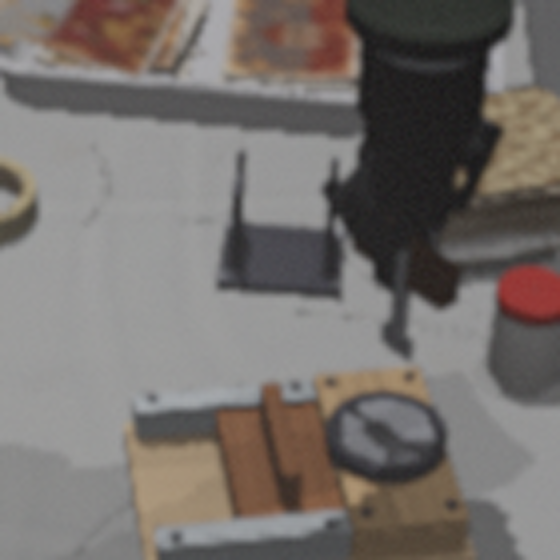

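step_arm(
  targets=[
    [[0, 1.5, -3, -0.1, 0, 0, 0], [0, 3, -6, -0.2, 0, 0, 0], [0, 4.5, -9, -0.3, 0, 0, 0], [0, 6, -12, -0.4, 0, 0, 0], [0, 7.5, -15, -0.5, 0, 0, 0], [0, 9, -18, -0.6, 0, 0, 0], [0.5, 10.5, -21.5, -0.7, 0, 0, 0], [0.9, 11.4, -23.7, -0.788, 0, 0, 0], [0.9, 11.4, -23.7, -0.788, 0, 0, 0]],
  ],
)

```text
clock: 17.5
position: [0.5388, 0.2549, 0.1935]
tool_rot: [1.037, 1.568, 0.999]
force: [-0.2, -0.5, -1.3]
grip_width: 0.0167
```

```bash
python3 -c "
from h import *
row((.5418,.2525,.1,1.525))
shot('top','p16',(230,130,340,260),5)
shot('side','p16s',(230,60,350,180),5)
from slot import slot
slot('top','pics/p16_full.png')"
```

```text
t 17.5 pos [0.5388 0.2549 0.1935] phi 1.532480228430559 q7 0.4688808646529012 F [-0.2062 -0.4697 -1.2917] M [-0.0554 -0.0038  0.0279] w 0.016688938820041677
  sh [ 9.3541 -0.2516  0.2923] rot [ 0.0075  0.0014 -0.0023]
top angle -0.6963349372294936 centroid offs 0.0012395085465938614 0.0014198537912990781
```

View pics/p16.png

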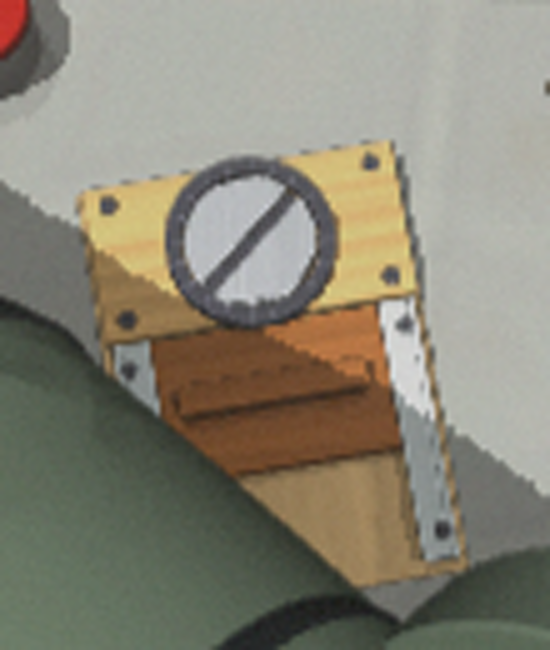

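View pics/p16s.png

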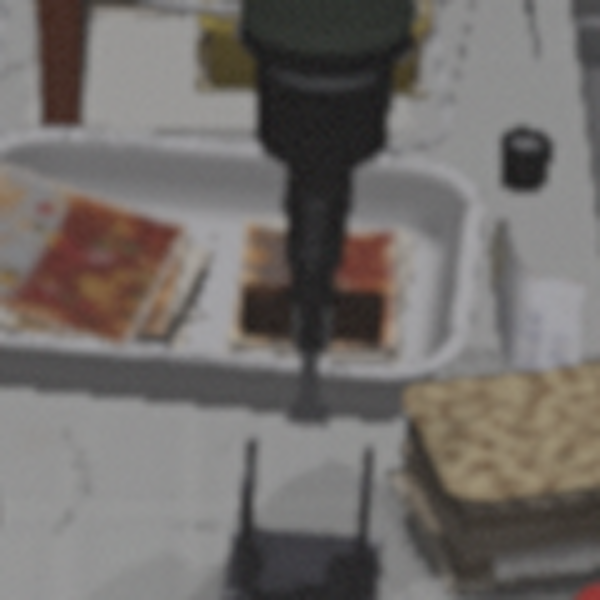

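step_arm(
  targets=[
    [[2, -0.25, 0.3, 0, 0, 0, 0], [4, -0.25, 0.3, 0, 0, 0, 0], [6, -0.25, 0.3, 0, 0, 0, 0], [6.5, -0.25, 0.3, 0, 0, 0, 0], [6.5, -0.25, 0.3, 0, 0, 0, 0]],
  ],
)

```text
clock: 18.1
position: [0.5439, 0.248, 0.1284]
tool_rot: [-0.071, 1.569, -0.119]
force: [-0.7, -0.1, -0.1]
grip_width: 0.017
```

```bash
python3 -c "
from h import *
row((.5418,.2523,.0887,1.525))
shot('side','p17s',(255,100,335,200),6)"
```

```text
t 18.1 pos [0.5439 0.248  0.1284] phi 1.5230315423930065 q7 0.41374430055159 F [-0.7226 -0.0822 -0.0522] M [0.0135 0.0238 0.0152] w 0.016986561756702753
  sh [ 3.9672  0.4166 -0.2323] rot [-0.002   0.0015  0.0001]
```

View pics/p17s.png

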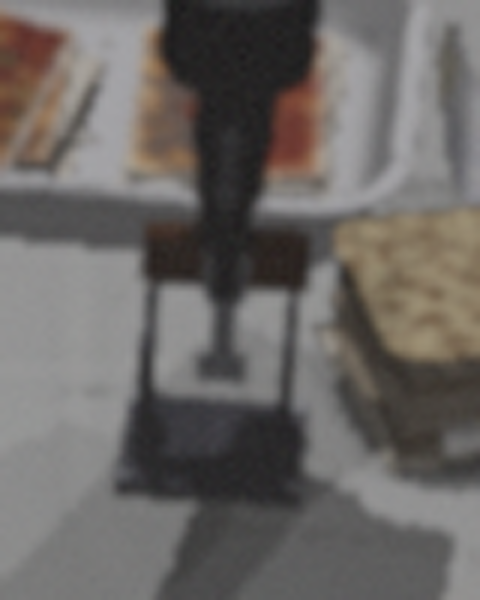

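step_arm(
  targets=[
    [[0, 0.4, -0.2, 0, 0, 0, 0], [0, 0.4, -0.2, 0, 0, 0, 0]],
  ],
)

```text
clock: 18.35
position: [0.5424, 0.2533, 0.1302]
tool_rot: [0.383, 1.567, 0.336]
force: [0.4, -0.2, -1.0]
grip_width: 0.0165
```

```bash
python3 -c "
from h import *
row((.5418,.252,.0887,1.525))"
```

```text
t 18.35 pos [0.5424 0.2533 0.1302] phi 1.523504169652062 q7 0.4063357491696758 F [ 0.3908 -0.2451 -1.0345] M [-0.0287  0.0118  0.0326] w 0.01651850678920291
  sh [ 4.1482 -0.1424 -0.0697] rot [-0.0015  0.0036 -0.0014]
```

step_arm(
  targets=[
    [[0.8, -0.1, -0.05, 0, 0.003, 0, 0], [1.6, -0.1, -0.05, 0, 0.003, 0, 0], [2.4, -0.1, -0.05, 0, 0.003, 0, 0], [3.1, -0.1, -0.05, 0, 0.003, 0, 0], [3.6, -0.1, -0.05, 0, 0.003, 0, 0], [3.9, -0.1, -0.05, 0, 0.003, 0, 0], [3.9, -0.1, -0.05, 0, 0.003, 0, 0]],
  ],
)

```text
clock: 19.05
position: [0.5418, 0.2524, 0.0908]
tool_rot: [1.506, 1.57, 1.459]
force: [-0.2, -0.3, -1.7]
grip_width: 0.0168
```

```bash
python3 -c "
from h import *
row((.5418,.252,.0887,1.525))
shot('side','p18s',(255,100,335,200),6)"
```

```text
t 19.05 pos [0.5418 0.2524 0.0908] phi 1.5236021685326562 q7 0.37156565984664636 F [-0.2351 -0.3209 -1.6605] M [-0.0354  0.0107  0.0282] w 0.016839866688660096
  sh [ 0.2069 -0.0402 -0.0028] rot [-0.0014  0.0001 -0.0013]
```

View pics/p18s.png

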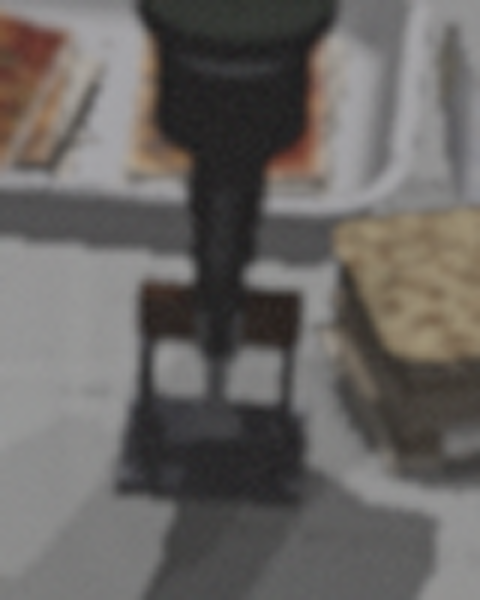

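Lower the last 2–3 mm until it bears, then open.

step_arm(
  targets=[
    [[0.1, 0, 0, 0, 0, 0, 0], [0.2, 0, 0, 0, 0, 0, 0], [0.25, 0, 0, 0, 0, 0, 0], [0.25, 0, 0, 0, 0, 0, 0]],
  ],
)

```text
clock: 19.5
position: [0.542, 0.2524, 0.0887]
tool_rot: [1.165, 1.569, 1.117]
force: [0.6, 0.1, 0.6]
grip_width: 0.0171
```

step_arm(
  targets=[
    [[0.03, 0, 0, 0, 0, 0, 0], [0.03, 0, 0, 0, 0, 0, 0.3], [0.03, 0, 0, 0, 0, 0, 0.6], [0.03, 0, 0, 0, 0, 0, 1], [0.03, 0, 0, 0, 0, 0, 1], [0.03, 0, 0, 0, 0, 0, 1]],
  ],
  grip_force=30,
)

```text
clock: 20.1
position: [0.542, 0.2525, 0.0884]
tool_rot: [1.158, 1.569, 1.111]
force: [0.4, -0.0, -1.6]
grip_width: 0.0819
```

step_arm(
  targets=[
    [[-1, 0, 0, 0, 0, 0, 1], [-2.5, 0, 0, 0, 0, 0, 1], [-4.5, 0, 0, 0, 0, 0, 1], [-8, 0, 0, 0, 0, 0, 1], [-12, 0, 0, 0, 0, 0, 1], [-13, -4, -3, 0, 0, 0, 1], [-13, -8, -6, 0, 0, 0, 1], [-13, -12, -9, 0, 0, 0, 1], [-13, -16, -12, 0, 0, 0, 1], [-13, -20, -14, 0, 0, 0, 1]],
  ],
)

```text
clock: 21.1
position: [0.3907, 0.058, 0.2187]
tool_rot: [-0.276, 1.57, -0.322]
force: [1.1, -1.5, -0.7]
grip_width: 0.0853
```

```bash
python3 -c "
from h import *
row((.35,-.25,.3,.5))
shot('side','p19s',(230,120,360,270),4)
shot('top','p19',(130,120,330,270),4)"
```

```text
t 21.1 pos [0.3907 0.058  0.2187] phi 1.524710736604617 q7 0.7654505392596813 F [ 1.0818 -1.4772 -0.6531] M [-0.0581 -0.0935 -0.0476] w 0.0853424897487202
  sh [ -8.1244 -30.9567  -2.6344] rot [ 1.0247  0.0013 -0.0003]
```

View pics/p19s.png

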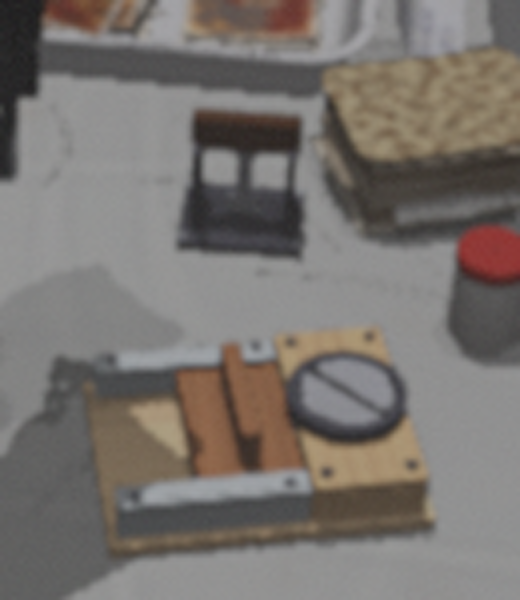

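View pics/p19.png

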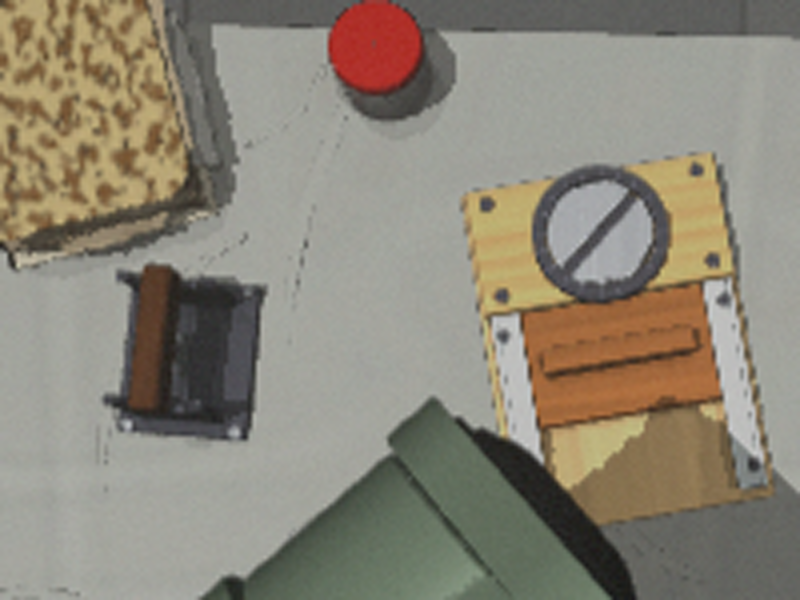

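```bash
python3 -c "
from h import *
from slot import slot
slot('top','pics/p19_full.png',(.615,-.0016))
L=np.mean([ray('top',((a+.5)/4-.5+130,(b+.5)/4-.5+120),.07) for a,b in((540,355),(694,325),(698,350),(547,378))],0);d=np.array([.6148,-.0016])-L[:2];print(L,d@[np.cos(.185),np.sin(.185)]-.071)
print([ray('top',((a+.5)/4-.5+130,(b+.5)/4-.5+120),.1) for a,b in((143,263),(178,267),(165,411),(131,409))])
"
```

```text
top angle -0.6962319714482645 centroid offs 0.0011157449642498964 0.0012152624059685198
[ 0.5427 -0.0133  0.07  ] 0.0020163558795788794
[array([0.5832, 0.2588, 0.1   ]), array([0.5814, 0.2388, 0.1   ]), array([0.4992, 0.2416, 0.1   ]), array([0.4998, 0.2608, 0.1   ])]
```

step_arm(
  targets=[
    [[0, 0, 0, 0, 0, 0, 1], [0, 0, 0, 0, 0, 0, 1], [0, 0, 0, 0, 0, 0, 1]],
  ],
)

```text
clock: 21.5
position: [0.3906, 0.0546, 0.2187]
tool_rot: [-1.42, 1.568, -1.472]
force: [0.5, 0.2, -0.6]
grip_width: 0.0857
```

```bash
python3 -c "
from workcell import bot
print(bot.job_done())"
```

```text
the job is handed in; nothing more can be done
None
```

The job is done and handed in at 21.5 s of the 58 s allowed. The board is locked home, the driver hangs back in its stand, and I never touched the jar, the weight or the tape roll.

- **Board:** I pushed the lip with closed fingers until the buffers pushed back with about 7 N. I then let go; the board stayed up by the buffers with its bolt head at the cam.
- **Cam:** I seated the blade about 7 mm deep in the slot and turned clockwise until the end stop held firm at 0.9 N m.
- **Driver:** I set it back at the same pose I took it from. The last pictures show it upright in both notches, with the arm clear of everything.

Final checks:
- **Slot angle:** it measures -0.70 rad in the world frame, about -0.88 rad in the stand's frame, which matches the cam's stop.
- **Gap to the housing:** the last picture shows the board against the housing face. My measurement of the lip gave a gap of about 2 mm instead of 0, which is within its error of about 2 mm, so it neither confirms nor contradicts that.
- **Cam angle at the stop:** the gripper turned about 0.1 rad further than I expected before the stop, even allowing for blade play. I put this down to slight twist of the driver in the grip, since the slot itself measures at the stop.

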